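# Slide the loaded sample carrier home under the probe head

## Task

Put the flat steel sample carrier, with the black disc source lying in its pocket, on the counting stand's deck and slide it nose first between the rails under the low probe head until it is fully home: its nose pressing the sprung switch plunger in and resting against the stop. The stop is clamped somewhere out of sight under the head, so feel for it gently and do not ram it. Keep the source in its pocket, leave the jar, bottle and pot alone, and let go of the carrier when it is home.

Things in the scene. Friction and masses are not known exactly. Their poses are not given: they have to be found in the camera images.
- stand: Fixed counting stand. Origin: at bench height, on the centreline, in the plane of the head's front face; x points in under the head (sliding direction), y across. Sizes in mm: grey base x -125 to 145, y +-75, deck (top) at z 12. White probe head x 0 to 110, y +-50, z 26 to 146, dark cap on top to 171; too tall for an upright gripper to come close to its face. Dark column behind it.
- mouth (a point): Centre of the slot's mouth: on the deck, below the head's front face (stand x 0, y 0, z 12 mm). The slot under the head is 14 mm high. Two steel rails 8 mm high run inwards from x -10, inner faces at y +-37.5; outside that they flare to about y +-54 at x -44. Under the head, unseen and unlisted, a stop is clamped with its face anywhere from x 50 to 78; no push under 60 N shifts it.
- carrier: Loose steel plate 100 x 70 x 8 mm, 0.32 to 0.48 kg. Origin: centre of its underside. x points to the nose (edge at +50 mm, goes in first), y across, z up. Pocket for the source: 27 mm wide, 4 mm deep, centred at x +18. At the tail stands a grip block, x -46 to -32, y +-10, z 8 to 48 mm. When home, the front of this block is 4 to 32 mm short of the head's face.
- grip (a point): Centre of the top face of the carrier's grip block (carrier x -39, y 0, z 48 mm).
- source: Loose black plastic disc, 25.4 mm across, 6 mm thick, 12 g, lying in the carrier's pocket and standing 2 mm proud of the plate. Origin: centre of its underside (4 mm above the carrier's underside when seated).
- switch (a joint): Travel of the sprung plunger in the stop's face, in m: 0 free (standing 4 mm proud of the stop), 0.004 flush with the stop. Very light spring (0.1 N free, 0.6 N flush): too weak to push the carrier back on the deck.
- jar: Bystander: white plastic jar, 72 mm across, 95 mm high, loose. Origin: centre of its underside.
- bottle: Bystander: white bottle with a paper label, 60 mm across, 130 mm high, loose. Origin: centre of its underside.
- pot: Bystander: small dark metal pot with a lid, 48 mm across, 42 mm high, loose. Origin: centre of its underside.
Not all that is in view belongs to the job. There is more than one size of the source; the job needs the smaller.

How it is judged:
On the way:
1. the carrier lies on the deck with its nose under the probe head, the source in its pocket (y of carrier in the frame of stand between -0.006 and 0.006 m and z of carrier in the frame of stand between 0.01 and 0.015 m and angle between the x axis of carrier and the x axis of stand, either way round below 0.12 rad and angle between carrier's own z axis and vertical below 0.06 rad and y of source in the frame of carrier between -0.004 and 0.004 m and x of source in the frame of carrier between 0.014 and 0.022 m and z of source in the frame of carrier below 0.007 m and x of carrier in the frame of stand above -0.035 m), for 0.1 s.
At the end, for the whole second after the job is handed in: The carrier lies flat on the deck (tilt under 0.06 rad), between the rails (within 6 mm of the centreline, within 0.12 rad), under the head with its nose holding the switch plunger in by more than 2.5 of its 4 mm, at rest, the source in the pocket within 4 mm and seated (y of carrier in the frame of stand between -0.006 and 0.006 m and z of carrier in the frame of stand between 0.01 and 0.015 m and angle between the x axis of carrier and the x axis of stand, either way round below 0.12 rad and angle between carrier's own z axis and vertical below 0.06 rad and y of source in the frame of carrier between -0.004 and 0.004 m and x of source in the frame of carrier between 0.014 and 0.022 m and z of source in the frame of carrier below 0.007 m and x of carrier in the frame of stand above -0.005 m and value of joint switch above 0.0025 m and linear speed of carrier below 0.01 m/s and linear speed of source below 0.02 m/s); the robot touches nothing.
It fails at once if the carrier is rammed against the stop with more than 25 N (contact force between carrier and stop above 25 N).
It fails at once if the source leaves its pocket (distance between source and carrier above 0.03 m).
It fails at once if the jar is pushed or tipped (distance of jar from where it was at the start of the episode above 0.02 m or angle between jar's own z axis and vertical above 0.3 rad).
It fails at once if the bottle is pushed or tipped (distance of bottle from where it was at the start of the episode above 0.02 m or angle between bottle's own z axis and vertical above 0.3 rad).
It fails at once if the pot is pushed or tipped (distance of pot from where it was at the start of the episode above 0.02 m or angle between pot's own z axis and vertical above 0.3 rad).
It also fails if it takes over 56 s, if anything falls off the work surface, if the arm or the gripper's body presses on something with over 40 N, if the wrist force passes 120 N, or if a joint passes its speed limit or range.

## Robot

A 6-joint arm with a two-finger parallel gripper is mounted at the origin on the work surface. World frame = base frame: x ahead of the robot, y to its left, z up, the work surface at z = 0. Lengths are in m, angles in rad, forces in N, time in s.
With the tool pointing down it reaches from about 0.25 to 0.775 m from the base axis. Payload 4 kg.
Tool frame: the origin (TCP) lies on the centre line of the jaws, within the pads' length; the fingertips stand 8 mm ahead of it and the grasp point (between the pads) lies 11 mm behind it (manip.nose_length is the distance from the TCP to the fingertips, in m); z points along the fingers, y is the line along which they close (so a half turn about z gives the same grasp; the last joint's range is limited). The gripper opens to 85 mm and grips with 20 to 120 N. Pads are 22 mm wide; open, the fingers measure 114 mm over their backs; the gripper's body (76 mm by 85 mm) begins 54 mm behind the grasp point. The pads swing forward as they close: fully open they stand 13 mm farther back than shut.
Start: joints at [-1.224, 0.087, 1.371, -0, 1.684, -0.103], TCP at [0.239, -0.495, 0.239] pointing down, gripper open.
Joint ranges: [-3.1, 3.1], [-0.76, 2.03], [0.27, 2.55], [-1.08, 4.22], [0.17, 2.65], [-2.57, 2.57]. Speed limits (rad/s): [2.79, 2.79, 3.14, 3.14, 3.14, 3.14].

## Interface

Orientations are given as a unit quaternion [x, y, z, w].
In Python, from bench import manip, readout, optics, order gives the robot as it stands. Calls block until the motion is done:
- manip.movep(position, orientation): joint-space move of the TCP to a pose.
- manip.move_l(position, speed=0.15, rotation=None): straight line of the TCP; rotation=None keeps the orientation; speed is the mean speed in m/s.
- manip.move_j(angles): joint-space move.
- manip.grip(opening): finger opening in m; the grip force is fixed at half the most; returns when the fingers have stopped.
- manip.dwell(seconds).
- manip.ik(position, orientation): joint angles nearest the present ones, or None.
- readout.sense(): the state.
- optics.read_camera(name): name is "scene" or "side" or "wrist"; returns a dict with "frame" (420x560x3 uint8, red, green, blue), "fx", "fy", "cx", "cy" (pixels), "extrinsics" (4x4, takes a point from camera to world coordinates); the wrist camera has in their place "mount" (4x4, takes a point from camera to tool coordinates, whose origin is the TCP and whose axes are the flange's). Camera axes: x right, y up, looking along -z (the intrinsics and any distortion apply to the point x, -y, -z); pixel columns grow to the right and rows downward; lengths in m; the calibration is good to about 2 mm. The wrist camera is an equidistant fisheye: a pixel r from the principal point sees the ray r / f radians off the axis. A picture is of the moment at which its call begins: read the wrist's pose just before it. There is no depth.
A pose or a line that the arm cannot do raises manip.Unreachable and nothing moves.
- order.hand_in(): hands the job in; it is judged then, once.
The state is a dict: "t": time; "joint_positions": joint angles; "dq": joint speeds; "joint_efforts": joint torques, N m; "eef_pos": TCP position; "tool_rot": TCP orientation; "force": force on the tool from outside, world axes, zero at the start; "moment": the same for the moment, N m; "grip_width": finger opening in m; "grip_force": force on a finger pad.
Only numpy, scipy, OpenCV 4.12 (cv2) and the standard library are available. Lean on these libraries where they do the work, as an engineer would, in place of code of your own. Each camera call takes 0.05 s, during which the arm holds its last target. There are 200 camera calls.

## Working session

There is one attempt and no reset: what is moved stays moved. The work goes in short steps, each a Python script; the robot and the scene stay as the last script left them, time stands still between calls to the robot, and variables do not carry over. Pictures are saved under pics/ and viewed, at most 10 in all, crops included, and the job is handed in when it is done.

```bash
mkdir -p pics; ls; python3 - <<'E'
from bench import manip, readout, optics
import cv2, numpy as np, json
ims={}
for n in ("scene","side","wrist"):
    s=readout.sense(); d=optics.read_camera(n)
    cv2.imwrite(f"pics/{n}0.png",d["frame"][:,:,::-1])
    print(n,[round(float(d[k]),2) for k in("fx","fy","cx","cy")],[k for k in d], np.round(d.get("extrinsics",d.get("mount")),4).tolist())
print(s["eef_pos"],s["tool_rot"],s["t"],s["force"],s["grip_width"],manip.nose_length)
E
```

```text
pics
scene [383.79, 383.79, 282.65, 204.93] ['frame', 'fx', 'fy', 'cx', 'cy', 'extrinsics'] [[0.6603, -0.5683, 0.4909, 1.0588], [0.751, 0.5027, -0.4282, -0.2708], [-0.0035, 0.6514, 0.7587, 0.71], [0.0, 0.0, 0.0, 1.0]]
side [387.64, 387.64, 280.94, 210.59] ['frame', 'fx', 'fy', 'cx', 'cy', 'extrinsics'] [[0.98, 0.1431, -0.138, 0.5127], [-0.1985, 0.6655, -0.7195, -0.4823], [-0.0112, 0.7325, 0.6807, 0.6239], [0.0, 0.0, 0.0, 1.0]]
wrist [325.19, 325.19, 278.92, 208.04] ['frame', 'fx', 'fy', 'cx', 'cy', 'mount'] [[0.0007, 0.9524, 0.3049, 0.0779], [1.0, -0.0006, -0.0005, 0.0002], [-0.0003, 0.3049, -0.9524, -0.1352], [0.0, 0.0, 0.0, 1.0]]
[ 0.23896814 -0.49489823  0.23821677] [ 9.74816644e-01  2.23005512e-01 -1.20252045e-04 -1.01855671e-03] 0.1 [ 0.09470956 -0.20041407  0.66575043] 0.0851494758071548 0.008
```

View pics/scene0.png

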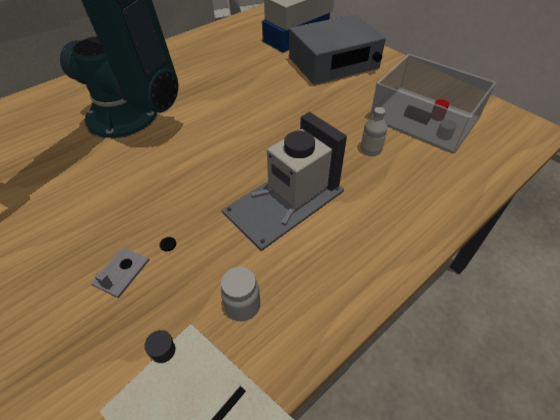

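View pics/side0.png

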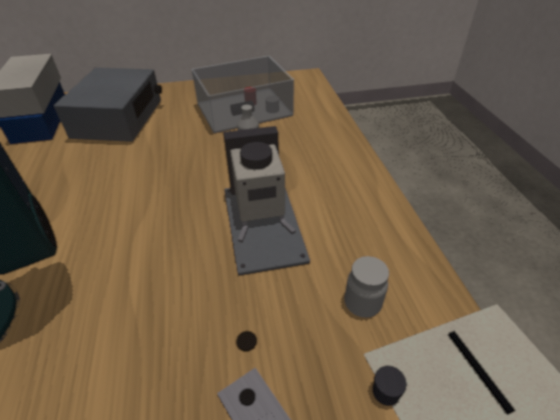

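Scene: the carrier is at about (120,271). The disc in its pocket is at (126,264) and the grip block at (104,280). A loose look-alike disc lies at (168,244), and the dark pot lid at (160,347) is also round and black. The job's source is the one in the pocket. The stand's base has corners at about (223,210), (263,243) and (343,190). Next I'll check with an enlarged crop.

```bash
python3 - <<'E'
import cv2,numpy as np
a=cv2.imread("pics/scene0.png"); b=cv2.imread("pics/side0.png")
c1=cv2.resize(a[235:300,80:180],None,fx=5,fy=5,interpolation=cv2.INTER_CUBIC) #500x325
c2=cv2.resize(a[170:250,215:350],None,fx=3.7,fy=3.7,interpolation=cv2.INTER_CUBIC)
c2=c2[:,:500] if c2.shape[1]>500 else c2
w=cv2.imread("pics/wrist0.png")
c3=cv2.resize(w,(300,225))
o=np.zeros((600,800,3),np.uint8); o[:325,:500]=c1; h=min(275,c2.shape[0]); o[325:325+h,:c2.shape[1]]=c2[:h]; o[:225,500:]=c3
c4=cv2.resize(b[180:275,220:315],None,fx=3.1,fy=3.1,interpolation=cv2.INTER_CUBIC); o[300:300+c4.shape[0],505:505+c4.shape[1]]=c4
cv2.imwrite("pics/crop0.png",o)
E
```

```text
(no output)
```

View pics/crop0.png

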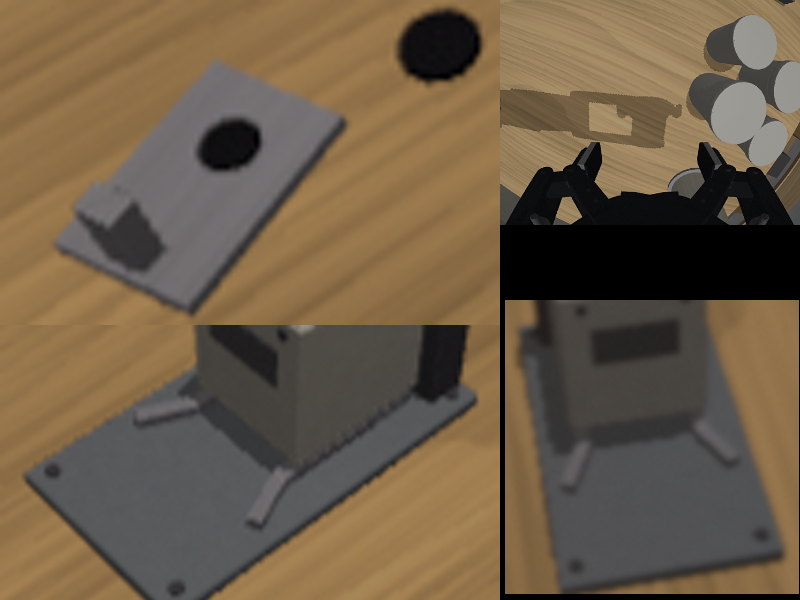

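The crop shows the carrier top's corners at scene (123,247), (149,259.4), (118,295.6) and (91.4,283.5). The pocket disc at (125.8,264) is smaller than the loose one, so the choice holds. The stand deck's corners are at scene (222,210.5), (261,244) and (343.6,189.7), and side (238.4,271.3) and (309.4,260.6).

```bash
cat >> h.py <<'E'
def ground(cam,px,z=0.):
    f,cx,cy,E=CAM[cam]; d=E[:3,:3]@np.array([(px[0]-cx)/f,-(px[1]-cy)/f,-1]); o=E[:3,3]; return o+d*(z-o[2])/d[2]
def shot(name,feats,crop=None):
    T=tool(); im=optics.read_camera("wrist")["frame"][:,:,::-1].copy()
    cv2.imwrite(f"pics/{name}_raw.png",im)
    im=cv2.resize(im,(800,600),interpolation=cv2.INTER_CUBIC); k=800/560
    for p in feats:
        u=proj("wrist",p,T)*k; cv2.drawMarker(im,tuple(int(v) for v in u.round()),(0,0,255),cv2.MARKER_CROSS,9,1); print("pred",u.round(1))
    cv2.imwrite(f"pics/{name}.png",im); np.save(f"pics/{name}_T.npy",T)
CP=[(.05,.035,.008),(.05,-.035,.008),(-.05,-.035,.008),(-.05,.035,.008),(.018,0,.01),(-.032,.01,.048),(-.032,-.01,.048),(-.046,.01,.048),(-.046,-.01,.048)]
E
python3 - <<'E'
from h import *
print("pot",ground("scene",(160,341),.042),"jar",ground("scene",(239,282),.095),"bottle",ground("scene",(372,152)))
C=[.5157,-.2504,1.9852]; St=[.5921,.132,1.5675]
a=C[2]-np.pi; g=place(C,(-.039,0,0))
def q(name,p,o):
    r=manip.ik(p,o); print(name,None if r is None else np.round(r,2))
q("hover",[g[0],g[1],.19],down(a)); q("grasp",[g[0],g[1],.021],down(a))
b=St[2]-np.pi; p=place(St,(-.084,0,.033)); q("place",p,down(b)); q("placeup",p+[0,0,.1],down(b))
for th in (25,35):
  o=(R.from_euler('z',b)*R.from_euler('y',np.radians(-th))*R.from_euler('x',np.pi)) if 0 else R.from_quat(down(b))*R.from_euler('y',np.radians(-th))
  print(o.as_matrix()[:,2].round(2)); 
  for X in(-.1,-.02): q(th,place(St,(X,0,.05)),o.as_quat())
manip.movep([g[0],g[1],.19],down(a)); st()
shot("w1",[place(C,p) for p in CP])
E
```

```text
pot [ 0.72063477 -0.26406285  0.042     ] jar [ 0.74623614 -0.10352089  0.095     ] bottle [0.61822664 0.44205376 0.        ]
hover [-0.59  0.22  1.32 -0.    1.6   2.14]
grasp [-0.59  0.34  1.52 -0.    1.28  2.14]
place None
placeup None
[ 0.    0.42 -0.91]
25 None
25 None
[ 0.    0.57 -0.82]
35 None
35 None
t 2.08 [ 0.5312 -0.2865  0.1901] F [ 0.26 -0.43 -0.02] M [0.04 0.02 0.01] w 0.0849 g 0.0
pred [442.9 378.4]
pred [352.  378.4]
pred [347.4 250.4]
pred [447.5 250.5]
pred [397.4 341.5]
pred [413.3 291.8]
pred [381.3 291.8]
pred [413.5 270.1]
pred [381.1 270.1]
```

View pics/w1.png

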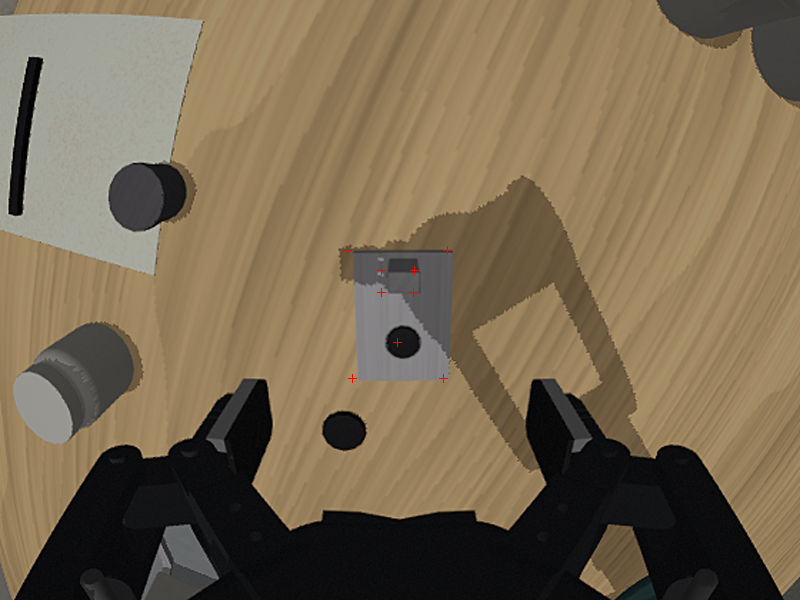

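The view shows the plate corners (800-px scale) at (449,380), (357,380), (354,251) and (453,251), with the pocket disc at (402,342). That is about 4 mm off my estimate. The larger disc lies loose at (344,430). I'll refit, then grasp with the half-turned wrist, since the stand yaw needs that side of joint 6.

```bash
python3 - <<'E'
from h import *
T=np.load("pics/w1_T.npy"); k=.7
C=fit([("wrist",T,p,np.array(px)*k) for p,px in zip(CP[:5],[(449,380),(357,380),(354,251),(453,251),(402,342)])],[.5157,-.2504,1.9852])
np.save("C.npy",C)
St=[.5921,.132,1.5675]
g=place(C,(-.039,0,0)); o=down(C[2])
def q(name,p,o):
    r=manip.ik(p,o); print(name,None if r is None else np.round(r,2))
q("hover",[g[0],g[1],.12],o);q("grasp",[g[0],g[1],.021],o)
for X in (-.12,-.1): q("place",place(St,(X,0,.033)),down(St[2]))
for th in (25,35,45):
  oo=(R.from_quat(down(St[2]))*R.from_euler('y',np.radians(th))); print(oo.as_matrix()[:,2].round(2))
  for X in(-.14,-.02): q(th,place(St,(X,0,.04)),oo.as_quat())
manip.movep([g[0],g[1],.14],o)
shot("w2",[place(C,p) for p in CP])
E
```

```text
pose [ 0.5116 -0.2514  1.9843] res px [-0.6 -0.6  0.2 -0.6 -0.5  0.3  0.2  0.4  0.7  0.3]
hover [-0.59  0.25  1.42  0.    1.47 -1.01]
grasp [-0.59  0.33  1.53  0.    1.28 -1.01]
place [-0.08  0.3   1.54  0.    1.3  -0.07]
place [-0.04  0.31  1.54 -0.    1.3  -0.04]
[ 0.    0.42 -0.91]
25 [-0.33  0.36  1.51  0.42  1.43 -0.42]
25 [-0.13  0.33  1.56  0.45  1.34 -0.25]
[ 0.    0.57 -0.82]
35 [-0.4   0.42  1.5   0.56  1.5  -0.52]
35 [-0.21  0.37  1.57  0.61  1.39 -0.38]
[ 0.    0.71 -0.71]
45 [-0.46  0.49  1.48  0.69  1.59 -0.6 ]
45 [-0.28  0.43  1.57  0.75  1.46 -0.49]
pred [336.2 134.8]
pred [459.6 134.8]
pred [455.3 302.4]
pred [340.5 302.3]
pred [397.9 189.7]
pred [378.3 293.7]
pred [417.3 293.7]
pred [378.7 319.2]
pred [417.  319.3]
```

View pics/w2.png

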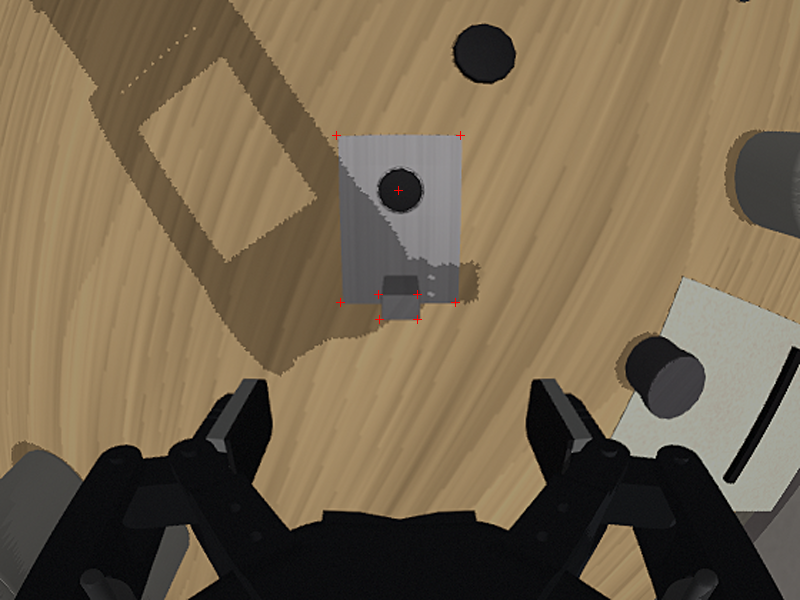

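The overlay agrees within about 1.5 mm: block top at (400,307), disc at (400,190) seated in the pocket. I'll grasp, lift, and look at the stand from above.

```bash
python3 - <<'E'
from h import *
C=np.load("C.npy"); St=np.array([.5921,.132,1.5675])
g=place(C,(-.039,0,0)); g[:2]+=np.array([np.sin(C[2]),-np.cos(C[2])])*.001
manip.grip(.06); manip.move_l([g[0],g[1],.021],.1); st()
manip.grip(.0); st()
manip.move_l([g[0],g[1],.12],.08); st()
p=place(St,(-.039-.145,0,.12))
manip.move_l(p,.15,rotation=down(St[2])); st()
SP=[(-.044,.054,.02),(-.044,-.054,.02),(-.01,.0375,.02),(-.01,-.0375,.02),(-.125,.075,.012),(-.125,-.075,.012),(0,.05,.026),(0,-.05,.026),(0,.05,.146),(0,-.05,.146)]
shot("w3",[place(St,q) for q in SP])
E
```

```text
t 6.55 [ 0.5289 -0.2871  0.022 ] F [-0.85  0.72  0.01] M [-0.   -0.05  0.05] w 0.0599 g 0.0
t 6.99 [ 0.5284 -0.2871  0.0217] F [-0.87 -0.65  3.11] M [-0.09  0.17  0.04] w 0.0192 g 59.4
t 8.38 [ 0.5278 -0.2864  0.119 ] F [ 0.73 -0.45 -4.9 ] M [-0.14 -0.09  0.05] w 0.0194 g 58.7
t 10.15 [ 0.5913 -0.0526  0.12  ] F [-0.33  0.57 -4.19] M [-0.15  0.02 -0.02] w 0.0191 g 58.7
pred [291.1  36.6]
pred [505.3  36.5]
pred [324.3 -25.6]
pred [472.1 -25.6]
pred [258.3 191.4]
pred [538.1 191.4]
pred [298.6 -44.5]
pred [497.8 -44.5]
pred [ 218.8 -186.3]
pred [ 577.4 -186.5]
```

View pics/w3.png

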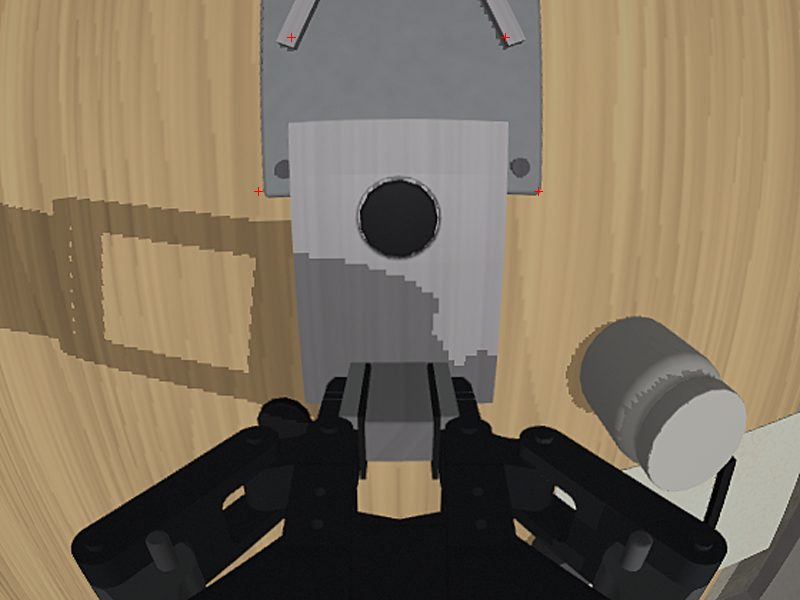

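The view shows the stand base's front corners at (264,195) and (542,193). The flared rail ends are centred at (288,44) and (515,43). The carrier sits squarely in the grip with nose corners at (289,121) and (508,121), and the disc is seated at (398,218). The larger disc is out of the way at (285,412). I'll refit the stand, check the carrier in hand the same way, then place.

```bash
python3 - <<'E'
from h import *
T=np.load("pics/w3_T.npy"); k=.7
B=np.array([[264,195],[542,193]])*k; Rr=np.array([[288,44],[515,43]])*k
def f(v):
    q=v[:3]; L=[((-.125,.075,.012),B[0]),((-.125,-.075,.012),B[1]),((v[3],v[4],.02),Rr[0]),((v[3],-v[4],.02),Rr[1])]
    return np.concatenate([proj("wrist",place(q,p),T)-x for p,x in L])
r=least_squares(f,[.5921,.132,1.5675,-.044,.054],x_scale=[.01]*5); print(r.x.round(4),r.fun.round(2))
np.save("S.npy",r.x[:3])
# carrier in hand: nose corners + disc, height known z0
def g(v):
    return np.concatenate([proj("wrist",place(v[:3],p)+[0,0,v[3]],T)-np.array(x)*k for p,x in [((.05,.035,.008),(289,121)),((.05,-.035,.008),(508,121)),((.018,0,.01),(398.5,218))]])
r2=least_squares(g,[.591,-.013,1.5675,.1],x_scale=.01); print(r2.x.round(4),r2.fun.round(2)); 
print("carrier in tool offset", (r2.x[:2]-T[:2,3]).round(4), T[:3,3].round(4))
E
```

```text
[ 0.5935  0.1306  1.5768 -0.0461  0.0573] [-0.66  0.08  0.38 -0.03  0.15  0.13  0.15 -0.13]
[ 0.5918 -0.0133  1.5676  0.0981] [-0.02  0.02  0.02  0.02  0.   -0.05]
carrier in tool offset [0.0004 0.0393] [ 0.5913 -0.0526  0.12  ]
```

```bash
python3 - <<'E'
from h import *
S=np.load("S.npy"); o=down(S[2])
P=lambda X,z: place(S,(X-.0393,0,z))
manip.move_l(P(-.145,.12),.1,rotation=o)
manip.move_l(P(-.072,.07),.12); manip.move_l(P(-.072,.038),.05); manip.dwell(.2)
f0=st()["force"][2]
z=.038
while z>.029:
    z-=.0005; manip.move_l(P(-.072,z),.01); s=readout.sense()
    if s["force"][2]>f0+2.5: break
print("z",z); st()
S_T=tool()
shot("w4",[place(S,q) for q in [(-.01,.0375,.02),(-.01,-.0375,.02),(0,.05,.026),(0,-.05,.026)]])
E
```

```text
t 12.32 [0.5946 0.0193 0.0386] F [ 0.2   0.66 -4.77] M [-0.14  0.01 -0.01] w 0.0193 g 58.7
z 0.032999999999999995
t 14.82 [0.5943 0.0192 0.0336] F [-1.19 -0.06 -0.3 ] M [-0.09  0.35  0.02] w 0.0193 g 59.4
pred [279.9  85.1]
pred [514.9  85.2]
pred [237.4  55.9]
pred [557.5  55.9]
```

View pics/w4.png

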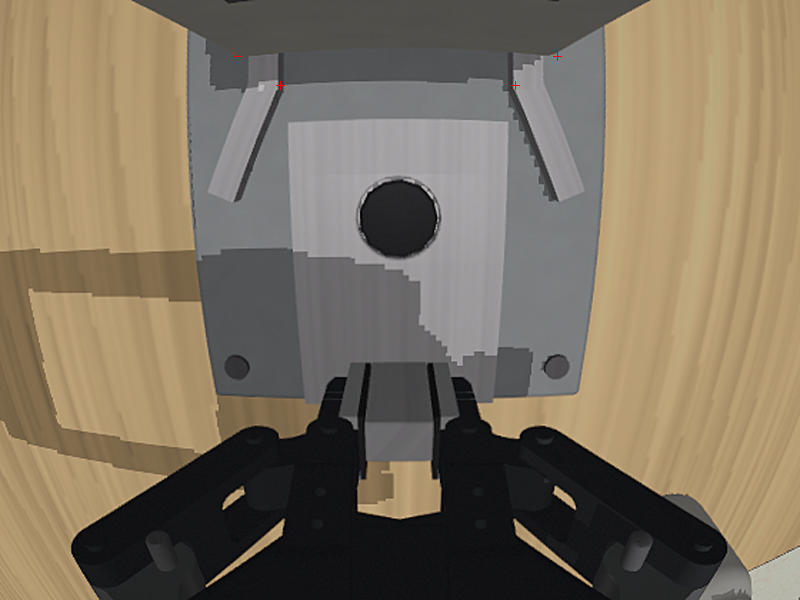

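The view shows the carrier centred: its edges at 289/508 and the rail inner faces at 283/514 share the centre 398.5. The source is seated. I'll let go, then push from behind with shut fingers tilted 30°.

```bash
python3 - <<'E'
from h import *
S=np.load("S.npy"); o=down(S[2]); T=tool()
to=(R.from_quat(o)*R.from_euler('y',np.radians(30))).as_quat()
for X in(-.16,-.03):
    r=manip.ik(place(S,(X,0,.036)),to); print(None if r is None else np.round(r,2))
manip.grip(.05); st()
manip.move_l(T[:3,3]+[0,0,.075],.12)
manip.move_l(place(S,(-.165,0,.11)),.15,rotation=to)
manip.grip(0.)
manip.move_l(place(S,(-.155,0,.036)),.1); manip.dwell(.2); f0=st()["force"]
u=np.array([np.cos(S[2]),np.sin(S[2]),0])
X=-.155
while X<-.110:
    X+=.003; manip.move_l(place(S,(X,0,.036)),.04); s=readout.sense(); F=(s["force"]-f0); print(round(X,4),round(float(F@u),2),F.round(1))
    if F@u<-8: break
st()
shot("w5",[place(S,q) for q in [(0,.05,.026),(0,-.05,.026)]])
E
```

```text
[-0.4   0.41  1.48  0.48  1.48 -0.5 ]
[-0.19  0.36  1.55  0.52  1.37 -0.34]
t 15.28 [0.5945 0.0193 0.0333] F [ 0.62  0.03 -0.98] M [-0.01  0.09 -0.01] w 0.05 g 0.0
t 18.37 [ 0.595  -0.0247  0.037 ] F [-0.   -0.19 -0.06] M [-0.2   0.01  0.02] w -0.0002 g 0.0
-0.152 0.25 [-0.9  0.2  0.1]
-0.149 -0.16 [-0.6 -0.2 -0.6]
-0.146 1.05 [-1.   1.  -0.5]
-0.143 1.31 [0.9 1.3 0.2]
-0.14 0.26 [-0.2  0.3 -0. ]
-0.137 -0.53 [ 0.2 -0.5  0.1]
-0.134 0.48 [-0.7  0.5  1. ]
-0.131 0.43 [ 0.   0.4 -0.2]
-0.128 -1.43 [-0.2 -1.4 -0.7]
-0.125 -1.78 [ 0.5 -1.8 -0.7]
-0.122 -1.09 [ 0.7 -1.1  0.3]
-0.119 -1.48 [ 0.4 -1.5 -0.3]
-0.116 -0.97 [ 1. -1. -1.]
-0.113 -0.86 [ 1.1 -0.9  0.4]
-0.11 -0.53 [ 2.1 -0.5  0.5]
t 22.12 [0.5942 0.0209 0.0361] F [ 2.05 -0.72  0.49] M [-0.46 -0.05 -0.05] w -0.0 g 0.7
pred [281.1 128.7]
pred [514.8 128.9]
```

View pics/w5.png

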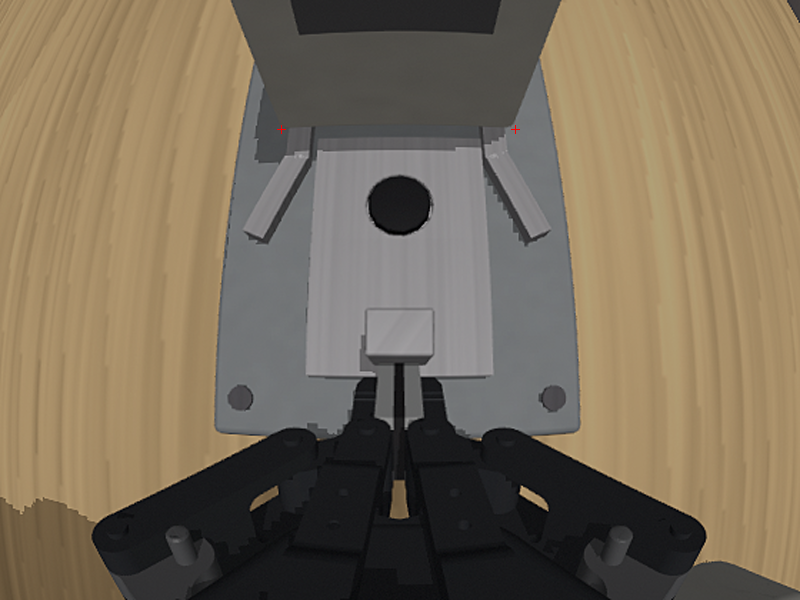

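The view shows the nose entering the rails at (318–487,150), with rail inner faces at 313/485. It is slightly to the right but guided, the source is seated at (399,205), and forces are small. I'll push on and feel for the stop in fine steps.

```bash
python3 - <<'E'
from h import *
S=np.load("S.npy"); u=np.array([np.cos(S[2]),np.sin(S[2]),0]); f0=np.array([0,-.19,-.06])
X=-.110; log=[]; why="end"
while X<-.024:
    d=.003 if X<-.066 else .0005
    X+=d; manip.move_l(place(S,(X,0,.036)),.03 if d>.001 else .008)
    F=readout.sense()["force"]-f0; fx=float(F@u)
    log.append((round(X*1000,1),round(fx,1),round(float(F[0]),1)))
    lim=-8 if d>.001 else -4.5
    if fx<lim:
        fs=[fx]
        for _ in range(4): manip.dwell(.02); fs.append(float((readout.sense()["force"]-f0)@u))
        if np.median(fs)<lim: why=fs; break
    if abs(F[0])>12: why="lateral"; break
    if readout.sense()["t"]>48: why="time"; break
print(why); print(log[:14:2],log[14::6],log[-8:]); s=st(); print("actual X",round(float((s["eef_pos"]-place(S,(0,0,0)))@u),4))
shot("w6",[])
E
```

```text
[-7.0178095390873025, -6.388598201625264, -5.226982351646996, -6.174735662722283, -6.177900601361963]
[(-107.0, -1.4, 0.7), (-101.0, -1.2, 0.1), (-95.0, -1.6, 0.7), (-89.0, -0.9, 0.7), (-83.0, -1.7, -0.2), (-77.0, -1.6, 0.9), (-71.0, -2.5, 0.2)] [(-65.0, -2.3, 0.4), (-62.0, -3.0, -0.0), (-59.0, -3.5, 0.1), (-56.0, -3.8, -0.1), (-53.0, -3.2, 0.3), (-50.0, -3.3, 0.9), (-47.0, -2.5, -0.0), (-44.0, -2.7, 0.0), (-41.0, -3.8, 0.6)] [(-42.5, -2.9, 0.3), (-42.0, -3.8, -0.3), (-41.5, -4.0, 0.2), (-41.0, -3.8, 0.6), (-40.5, -2.6, 0.1), (-40.0, -4.0, 0.5), (-39.5, -4.6, 0.3), (-39.0, -7.0, -0.2)]
t 39.05 [0.5938 0.0909 0.036 ] F [-0.43 -6.37  1.41] M [-1.06  0.04  0.05] w -0.0 g 3.2
actual X -0.0396
```

View pics/w6.png

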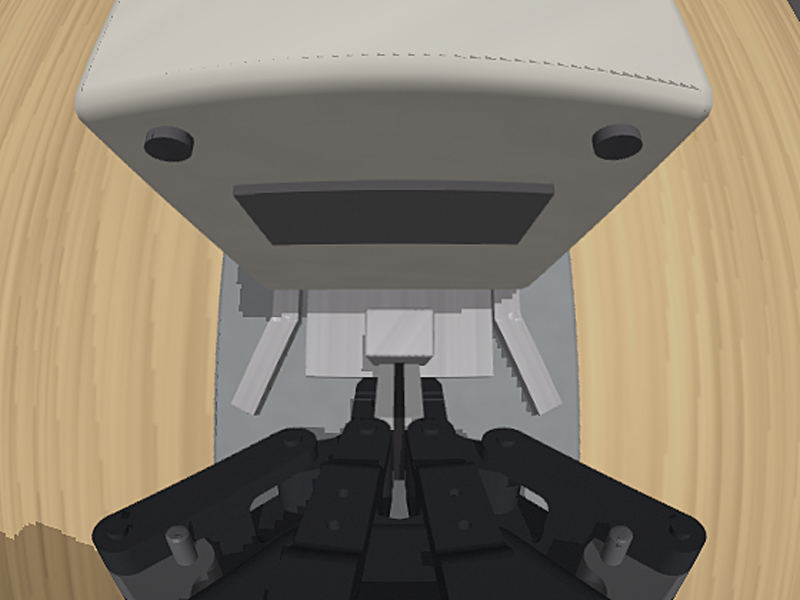

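The view shows the carrier straight between the rails, with its block about 10–15 mm short of the head. The force has risen to about 6 N. I'll confirm with up to a few more half-millimetre steps that it keeps climbing, meaning the stop, then back off.

```bash
python3 - <<'E'
from h import *
S=np.load("S.npy"); u=np.array([np.cos(S[2]),np.sin(S[2]),0]); f0=np.array([0,-.19,-.06])
def rd():
    v=[]
    for _ in range(4): manip.dwell(.02); s=readout.sense(); v.append([(s["force"]-f0)@u,(s["eef_pos"]-place(S,(0,0,0)))@u*1000])
    return np.median(v,axis=0).round(2)
X=-.039
for i in range(8):
    X+=.0005; manip.move_l(place(S,(X,0,.036)),.006); r=rd(); print(round(X*1000,1),r)
    if r[0]<-11: break
st()
E
```

```text
-38.5 [ -7.66 -39.6 ]
-38.0 [ -8.36 -39.53]
-37.5 [-10.43 -39.5 ]
-37.0 [-11.42 -39.44]
t 40.37 [0.594  0.0911 0.036 ] F [ -0.71 -11.02   3.3 ] M [-1.59  0.22  0.16] w -0.0001 g 5.7
```

The TCP has stalled at −39.5 mm while the force keeps climbing, so this is the solid stop. I'll back off, check the carrier stayed, and hand in.

```bash
python3 - <<'E'
from h import *
S=np.load("S.npy")
manip.move_l(place(S,(-.041,0,.036)),.01); manip.move_l(place(S,(-.075,0,.036)),.05); manip.move_l(place(S,(-.115,0,.06)),.1); manip.dwell(.3); st()
shot("w7",[place(S,q) for q in [(-.031,.035,.020),(-.031,-.035,.020)]])
E
```

```text
t 42.67 [0.5939 0.0161 0.0596] F [ 0.6  -0.91 -0.44] M [-0.23 -0.04  0.04] w 0.0 g 0.0
pred [322.5 209.7]
pred [474.9 209.8]
```

View pics/w7.png

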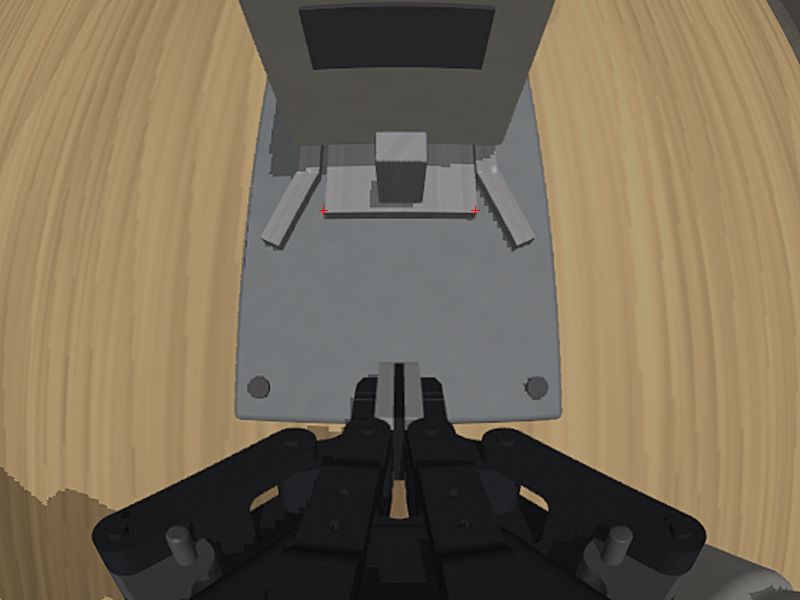

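The carrier's tail edge runs from (324,212) to (477,212), right at the predicted home position. It is straight between the rails, and the fingers are clear.

```bash
python3 -c "
from bench import order
print(order.hand_in())"
```

```text
the job is handed in; nothing more can be done
None
```

The carrier is home against the stop, felt at about 11 N of push, with the gripper let go and clear; the source was still seated when last seen, before it went under the head. The job is handed in, but the hand-in call returned no verdict.

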